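Tap the test block down onto its parallels

TASK

The yellow painted test block in the small blue vise is standing up off the two steel parallels beneath it. Pick up the white nylon tapper and tap or push the block down with it until it sits fully home on the parallels, so they can no longer slide, then stand the tapper upright on the cart top again. Leave the dark steel tapper where it is, since it would mark the paint, and keep the gripper itself off the block.

Things in the scene. Friction and masses are not known exactly. Their poses are not given: they have to be found in the camera images.
- nylon_tapper: Right tool: white nylon tapper with a grey band, loose, upright on the cart top, 88 mm tall, 0.10 to 0.16 kg. Flat round head 48 mm in diameter, 30 mm high; above it a plain round stem 28 mm in diameter, to be gripped from above (fingertips just above the head can bear on it). Origin: centre of its underside (striking face); z up the stem.
- steel_tapper: Wrong tool: dark steel tapper of the same shape and size, upright on the cart top. It, the white tapper and an unlisted paint tin (62 mm wide, 62 mm high) stand in a row across the front of the cart, centres at least 100 mm apart, in any order. Mind the tall monitor on the right: its screen spans about x 0.41 to 0.75, y -0.56 to -0.18, from 0.2 m up. Origin: centre of its underside; z up.
- vise: Blue drill vise fixed on the cart. Base 100 (x) by 165 (y) by 20 mm high; jaws 70 mm long (x), tops at 66 mm, grip the block along y; the screw's cross bar lies at +y, 110 mm out. Two loose steel parallels 22 mm high lie on the bed along x under the block. Origin: centre of its underside, at cart top height, straight below the block's centre.
- test_block (a joint): Metres the yellow block (60 mm in vise x, 52 in y, 36 high, level top) is pushed straight down: 0 highest, 0.012 seated on the parallels; starts at 0 to 0.004. Its top is 0.090 m minus this value above the vise's origin. Jaw friction holds it where left; about 6 to 8 N slides it down; on the parallels it stops firmly and the force climbs; 12 to 20 N there is ample.
Not all that is in view belongs to the job. Leave any brown or pink look-alike of the nylon_tapper alone.

How it is judged:
By the outcome, as a careful person would: the job done as asked, in the order asked, and still so for the second after the job is handed in, with the robot touching nothing.
It also fails if it takes over 48 s, if anything falls off the work surface, if the arm or the gripper's body presses on something with over 40 N, if the wrist force passes 120 N, or if a joint passes its speed limit or range.

ROBOT

A 7-joint arm with a two-finger parallel gripper is mounted at the origin on a cart in front of the work surface, level with it; the furniture and walls round the work are solid. World frame = base frame: x ahead of the robot, y to its left, z up, the work surface at z = 0. Lengths are in mm, angles in rad, forces in N, time in s.
With the tool pointing down it reaches from about 400 to 875 mm from the base axis. Payload 4.4 kg.
Tool frame: the origin (TCP) lies between the finger pads; the fingertips stand 22 mm ahead of it and the grasp point (between the pads) lies 3 mm ahead of it; z points along the fingers, y is the line along which they close (so a half turn about z gives the same grasp; the last joint's range is limited). The gripper opens to 85 mm and grips with 20 to 120 N. Pads are 22 mm wide; open, the fingers measure 114 mm over their backs; the gripper's body (76 mm by 85 mm) begins 54 mm behind the grasp point. The pads swing forward as they close: fully open they stand 13 mm farther back than shut.
Start: joints at [-1.398, 0.628, 0.038, 1.517, -0.027, 0.996, -0.02], TCP at [153.724, 631.575, 253.313] pointing down, gripper open.
Joint ranges: [-3.06, 3.06], [-0.37, 2.12], [-1.25, 1.32], [0.18, 2.47], [-1.1, 4.24], [0.23, 1.98], [-2.94, 2.94]. Speed limits (rad/s): [2.57, 2.57, 3.14, 3.14, 3.14, 3.14, 3.14].

INTERFACE

Orientations are given as [roll, pitch, yaw] about the fixed x, y, z axes, in that order (R = Rz(yaw) Ry(pitch) Rx(roll)).
In Python, from cell import ctrl gives the robot as it stands.
- The arm moves only by the tool step_arm, never from a script. Its argument "plan" is a list of rows, each an object of numbers: "dx", "dy", "dz": the shift along the tool's x, y, z scaled (see below); "ax", "ay", "az": the turn, a rotation vector about the tool's x, y, z scaled (see below); "gripper": the opening, from 0 (shut) to 1 (fully open). A call has 1 to 20 rows; each row shifts and turns the commanded pose from where the row before left it, along the tool's axes as they then stand; what a row does not reach is not made up. The controller multiplies each number of a shift by 0.3 m and each number of a turn by 90 degrees. A row lasts 1/8 s, in which the tool goes at most 62.5 mm and 10.7 degrees, less where a joint would pass 70% of its speed; a pose out of reach is approached as far as the arm can. A call with a number of a shift or a turn outside -1 to 1 is refused whole. A call with a gripper value outside its range is refused whole. The fingers move at their own pace and stop on an object; the grip force is fixed at half the most. Time passes only in rows, so rows that do not move let the fingers close. It gives the time, the measured TCP pose, the force, the opening and the grip force at its end, in the units of the state.
- ctrl.read_state(): the state, without advancing time (a new reading comes with each control period).
- ctrl.get_image(name): name is "scene" or "top" or "wrist"; returns a dict with "color" (400x640x3 uint8, red, green, blue), "range_z" (400x640 float32, mm along the optical axis (not along the pixel's ray), 0 where there is no reading), "fx", "fy", "cx", "cy" (pixels), "T" (4x4, takes a point from camera to world coordinates); the wrist camera has in their place "T_tool_cam" (4x4, takes a point from camera to tool coordinates, whose origin is the TCP and whose axes are the flange's). Camera axes: x right, y down, z forward; pixel columns grow to the right and rows downward; lengths in mm; the calibration is good to about 2 mm. A picture is of the moment at which its call begins: read the wrist's pose just before it.
- ctrl.finish_job(): hands the job in; it is judged then, once.
The state is a dict: "clock": time; "qpos": joint angles; "qd": joint speeds; "tau": joint torques, N m; "eef_pos": TCP position; "tool_rot": TCP orientation; "force": force on the tool from outside, world axes, zero at the start; "torque": the same for the moment, N m; "width": finger opening in mm; "gripper_force": force on a finger pad.
Only numpy, scipy, OpenCV 4.12 (cv2) and the standard library are available. Lean on these libraries where they do the work, as an engineer would, in place of code of your own. Each camera call takes 0.05 s, during which the arm holds its last target. There are 200 camera calls.

## Working session

There is one attempt and no reset: what is moved stays moved. The work goes in short steps, Python scripts to look and compute and a tool call to move; the robot and the scene stay as the last step left them, time stands still between calls to the robot, and variables do not carry over. Pictures are saved under pics/ and viewed, at most 10 in all, crops included, and the job is handed in when it is done.

Besides the shell and the picture viewer there is one more tool, called after "Emit:" as name(argument=value, ...), one argument or row to a line, values as JSON. step_arm: Moves the arm, as the interface text tells. Shifts and turns lie within -1 to 1; 1 stands for 0.3 m of shift or 90 degrees of turn. Its arguments: {"type":"object","properties":{"plan":{"type":"array"}},"required":["plan"]}

```bash
mkdir -p pics; cat > h.py <<'E'
import numpy as np, cv2
from cell import ctrl
def img(n):
    s=ctrl.read_state(); d=ctrl.get_image(n); 
    if 'T' not in d:
        from scipy.spatial.transform import Rotation as R
        M=np.eye(4); M[:3,:3]=R.from_euler('xyz',s['tool_rot']).as_matrix(); M[:3,3]=s['eef_pos']
        d['T']=M@d['T_tool_cam']
    z=d['range_z']; v,u=np.mgrid[:z.shape[0],:z.shape[1]]
    P=np.stack([(u-d['cx'])/d['fx']*z,(v-d['cy'])/d['fy']*z,z,np.ones_like(z)],-1)@d['T'].T
    d['P']=P[...,:3]; d['P'][z==0]=np.nan
    return d
def save(d,n): cv2.imwrite('pics/'+n,d['color'][...,::-1])
E
python3 - <<'E'
from h import *
s=ctrl.read_state(); print({k:np.round(v,3).tolist() for k,v in s.items()})
for n in('scene','top'):
    d=img(n); save(d,n+'.png'); np.save(n+'.npy',d['P']); print(d['T'].round(2).tolist(),d['fx'])
E
```

```text
{'clock': 0.0, 'qpos': [-1.398, 0.629, 0.038, 1.518, -0.027, 0.996, -0.02], 'qd': [-0.0, 0.003, -0.001, 0.0, -0.001, -0.0, -0.001], 'tau': [0.0, -56.339, 1.226, -19.345, 0.011, 0.01, 0.0], 'eef_pos': [153.58, 630.977, 252.373], 'tool_rot': [-3.14, 0.0, 2.903], 'force': [-0.014, 0.499, 0.442], 'torque': [0.06, 0.029, -0.034], 'gripper_force': 0.0, 'width': 85.311}
[[-0.64, -0.42, 0.64, -30.44], [-0.77, 0.37, -0.52, 540.33], [-0.02, -0.83, -0.56, 567.45], [0.0, 0.0, 0.0, 1.0]] 429.89341009243907
[[0.03, -0.97, 0.24, 319.19], [-1.0, -0.03, 0.01, 81.29], [-0.01, -0.24, -0.97, 914.4], [0.0, 0.0, 0.0, 1.0]] 422.0727101393261
```

View pics/scene.png

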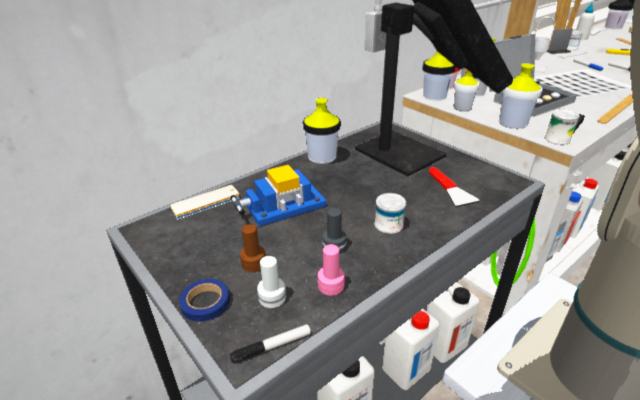

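View pics/top.png

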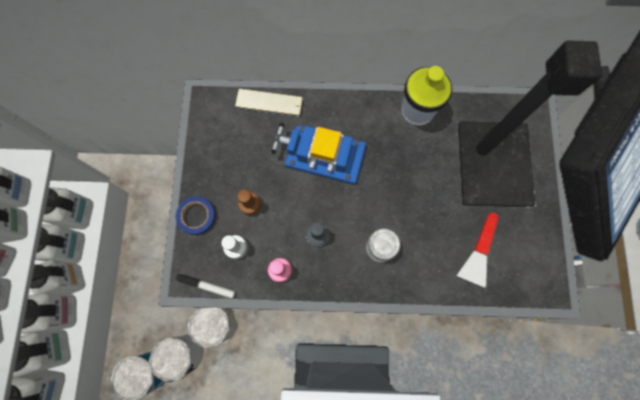

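The scene view shows the white tapper at about (269,282), with brown at (251,248), pink at (331,270) and steel at (335,232). The yellow block is at (284,180). In the top view the white tapper is at (233,245) and the block at (325,145). Next I'll localize them.

```bash
python3 - <<'E'
from h import *
for n in('scene','top'):
    P=np.load(n+'.npy'); c=cv2.imread('pics/'+n+'.png'); hsv=cv2.cvtColor(c,cv2.COLOR_BGR2HSV).astype(int)
    boxes={'white':(245,310,250,292) if n=='scene' else (228,262,214,252),'block':(160,205,262,305) if n=='scene' else (122,165,303,345),
     'pink':(240,300,310,350) if n=='scene' else (255,285,265,295),'brown':(220,275,236,268) if n=='scene' else (187,217,234,263),'vise':(150,230,230,330) if n=='scene' else (115,188,270,370)}
    for k,(a,b,l,r) in boxes.items():
        p=P[a:b,l:r].reshape(-1,3); h=hsv[a:b,l:r].reshape(-1,3)
        if k=='block': m=(h[:,0]>15)&(h[:,0]<35)&(h[:,1]>150)
        elif k=='vise': m=(h[:,0]>100)&(h[:,0]<125)&(h[:,1]>150)
        else: m=p[:,2]>12
        q=p[m&np.isfinite(p[:,0])]; t=np.percentile(q[:,2],97)
        top=q[q[:,2]>t-5] if k!='vise' else q[q[:,2]<26]
        print(n,k,len(q),'ztop',t.round(1),'mean',top.mean(0).round(1),'med',np.median(top,0).round(1),'mid',((np.percentile(top,2,0)+np.percentile(top,98,0))/2).round(1), cv2.minAreaRect(top[:,:2].astype(np.float32)))
E
```

```text
scene white 1241 ztop 88.3 mean [432.1 273.7  87.3] med [431.4 273.8  87.6] mid [432.8 273.6  86.9] ((433.247314453125, 272.4232482910156), (26.376399993896484, 26.19259262084961), 38.15019226074219)
scene block 631 ztop 88.0 mean [647.5  88.7  86.4] med [646.9  88.7  86.5] mid [649.3  88.   85.9] ((650.03076171875, 87.18513488769531), (52.14868927001953, 62.17178726196289), 77.93584442138672)
scene pink 1058 ztop 88.5 mean [386.9 176.7  87.4] med [386.6 176.7  87.6] mid [388.5 176.2  86.7] ((388.40283203125, 175.91522216796875), (24.795194625854492, 26.440731048583984), 83.1351089477539)
scene brown 910 ztop 88.7 mean [490.9 261.5  87.5] med [519.7 257.9  87.7] mid [483.5 261.7  87.1] ((484.2062072753906, 266.0321350097656), (26.24098014831543, 123.06510162353516), 69.35930633544922)
scene vise 1846 ztop 66.7 mean [617.5  98.5  15.9] med [612.9  99.7  18.5] mid [638.3  90.5  12.9] ((691.5943603515625, 69.71846008300781), (178.13433837890625, 196.23565673828125), 75.86092376708984)
top white 467 ztop 89.6 mean [433.6 269.9  87.4] med [433.8 270.1  87.2] mid [433.7 270.   87.7] ((434.
[... 182 characters left out ...]
3.5  86.6] ((649.7445068359375, 83.29597473144531), (49.62571334838867, 60.44804000854492), 76.58867645263672)
top pink 433 ztop 88.9 mean [388.  172.7  87.2] med [387.9 172.6  87.4] mid [387.8 172.8  87. ] ((387.93463134765625, 172.79017639160156), (24.953100204467773, 27.118350982666016), 46.6501350402832)
top brown 458 ztop 89.3 mean [529.2 246.4  87.4] med [528.7 246.6  87.2] mid [529.4 246.2  87.5] ((528.813720703125, 246.6264190673828), (24.882673263549805, 26.493736267089844), 3.0716593265533447)
top vise 1920 ztop 67.7 mean [626.3  66.3  19.3] med [621.   46.8  19.5] mid [642.   83.8  18.8] ((648.5350341796875, 83.677734375), (163.88442993164062, 99.1161117553711), 76.79279327392578)
```

Emit:
step_arm(
  plan=[
    {"dx": -0.085, "dy": -0.0675},
    {"dx": -0.085, "dy": -0.0675},
    {"dx": -0.085, "dy": -0.0675},
    {"dx": -0.085, "dy": -0.0675},
    {"dx": -0.085, "dy": -0.0675},
    {"dx": -0.085, "dy": -0.0675},
    {"dx": -0.085, "dy": -0.0675},
    {"dx": -0.085, "dy": -0.0675},
    {"dx": -0.085, "dy": -0.0675},
    {"dx": -0.085, "dy": -0.0675},
    {"dx": -0.085, "dy": -0.0675},
    {"dx": -0.085, "dy": -0.0675},
    {"dx": -0.085, "dy": -0.0675},
    {"dx": -0.085, "dy": -0.0675, "dz": 0.1},
    {"dz": 0.1},
    {"dz": 0.05},
    {},
  ],
)

```text
invalid input
```

```bash
python3 - <<'E'
from h import *
s=ctrl.read_state(); print(s['clock'],s['eef_pos'],s['tool_rot'],s['qpos'])
d=img('wrist'); save(d,'w1.png'); P=d['P']
hsv=cv2.cvtColor(d['color'],cv2.COLOR_RGB2HSV)
m=(np.hypot(P[...,0]-433.5,P[...,1]-271.5)<45)&(hsv[...,1]<60)
for lo,hi in((80,95),(26,34)):
    q=P[m&(P[...,2]>lo)&(P[...,2]<hi)]; print(len(q), q.mean(0).round(1) if len(q) else 0, cv2.minEnclosingCircle(q[:,:2].astype(np.float32)) if len(q) else 0)
E
```

```text
0.1 [153.58422957 631.06660037 252.48640946] [-3.13990477e+00 -3.09654667e-06  2.90281589e+00] [-1.3978206   0.62925185  0.03846815  1.51825603 -0.02703976  0.99629087
 -0.01996075]
0 0 0
0 0 0
```

View pics/w1.png

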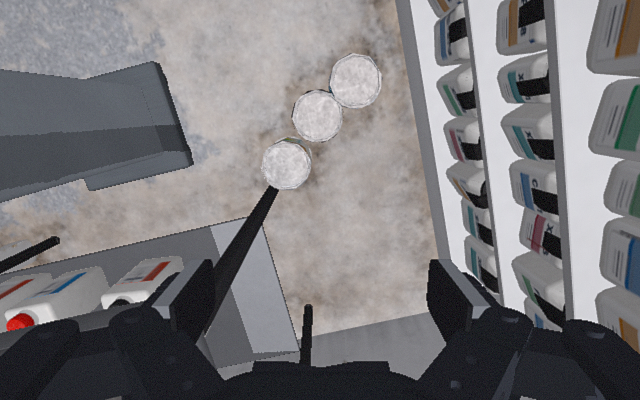

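The move was refused, so the arm hasn't left its start pose: the wrist view shows floor and shelving. I'll retry with every field filled in.

Emit:
step_arm(
  plan=[
    {"dx": -0.085, "dy": -0.0675, "dz": 0, "ax": 0, "ay": 0, "az": 0, "gripper": 1},
    {"dx": -0.085, "dy": -0.0675, "dz": 0, "ax": 0, "ay": 0, "az": 0, "gripper": 1},
    {"dx": -0.085, "dy": -0.0675, "dz": 0, "ax": 0, "ay": 0, "az": 0, "gripper": 1},
    {"dx": -0.085, "dy": -0.0675, "dz": 0, "ax": 0, "ay": 0, "az": 0, "gripper": 1},
    {"dx": -0.085, "dy": -0.0675, "dz": 0, "ax": 0, "ay": 0, "az": 0, "gripper": 1},
    {"dx": -0.085, "dy": -0.0675, "dz": 0, "ax": 0, "ay": 0, "az": 0, "gripper": 1},
    {"dx": -0.085, "dy": -0.0675, "dz": 0, "ax": 0, "ay": 0, "az": 0, "gripper": 1},
    {"dx": -0.085, "dy": -0.0675, "dz": 0, "ax": 0, "ay": 0, "az": 0, "gripper": 1},
    {"dx": -0.085, "dy": -0.0675, "dz": 0, "ax": 0, "ay": 0, "az": 0, "gripper": 1},
    {"dx": -0.085, "dy": -0.0675, "dz": 0, "ax": 0, "ay": 0, "az": 0, "gripper": 1},
    {"dx": -0.085, "dy": -0.0675, "dz": 0, "ax": 0, "ay": 0, "az": 0, "gripper": 1},
    {"dx": -0.085, "dy": -0.0675, "dz": 0, "ax": 0, "ay": 0, "az": 0, "gripper": 1},
    {"dx": -0.085, "dy": -0.0675, "dz": 0, "ax": 0, "ay": 0, "az": 0, "gripper": 1},
    {"dx": -0.085, "dy": -0.0675, "dz": 0.1, "ax": 0, "ay": 0, "az": 0, "gripper": 1},
    {"dx": 0, "dy": 0, "dz": 0.1, "ax": 0, "ay": 0, "az": 0, "gripper": 1},
    {"dx": 0, "dy": 0, "dz": 0.05, "ax": 0, "ay": 0, "az": 0, "gripper": 1},
    {"dx": 0, "dy": 0, "dz": 0, "ax": 0, "ay": 0, "az": 0, "gripper": 1},
  ],
)

```text
clock: 2.28
eef_pos: [432.8, 271.8, 177.5]
tool_rot: [-3.14, -0.002, 2.904]
force: [0.0, -0.6, 0.9]
width: 85.5
gripper_force: 0.0
```

```bash
cat > w.py <<'E'
from h import *
import sys
s=ctrl.read_state(); print(s['clock'],s['eef_pos'],s['tool_rot'],s['qpos'])
d=img('wrist'); save(d,sys.argv[1]); P=d['P']
hsv=cv2.cvtColor(d['color'],cv2.COLOR_RGB2HSV)
m=(np.hypot(P[...,0]-433.5,P[...,1]-271.5)<45)&(hsv[...,1]<60)
for lo,hi in((80,95),(26,34)):
    q=P[m&(P[...,2]>lo)&(P[...,2]<hi)]; print(len(q), q.mean(0).round(1) if len(q) else 0, cv2.minEnclosingCircle(q[:,:2].astype(np.float32)) if len(q) else 0)
E
python3 w.py w2.png
```

```text
2.275 [432.75656256 271.80217899 177.53671219] [-3.14014491e+00 -1.66836227e-03  2.90364421e+00] [-0.64863099  0.54137811  0.04823341  1.97804695 -0.04295039  0.62531002
  0.76044809]
1501 [431.  270.   87.1] ((431.9813537597656, 269.7550048828125), 13.82860279083252)
1307 [423.8 272.   29.3] ((432.0811767578125, 269.7532958984375), 23.816925048828125)
```

View pics/w2.png

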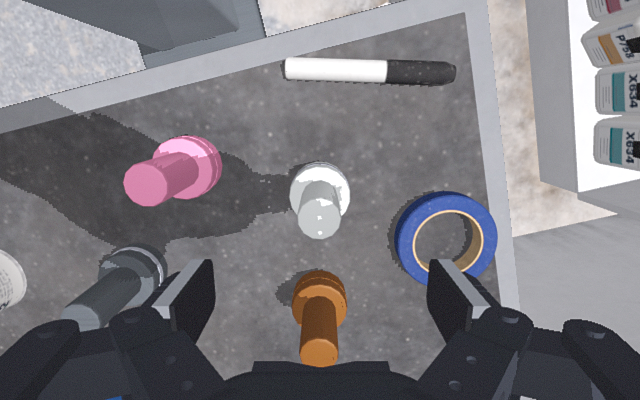

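The white tapper is at (320,215), nearly under the TCP, with clear space for the fingers. Descending and gripping.

Emit:
step_arm(
  plan=[
    {"dx": 0, "dy": -0.0045, "dz": 0.08, "ax": 0, "ay": 0, "az": 0, "gripper": 1},
    {"dx": 0, "dy": 0, "dz": 0.08, "ax": 0, "ay": 0, "az": 0, "gripper": 1},
    {"dx": 0, "dy": 0, "dz": 0.08, "ax": 0, "ay": 0, "az": 0, "gripper": 1},
    {"dx": 0, "dy": 0, "dz": 0.08, "ax": 0, "ay": 0, "az": 0, "gripper": 1},
    {"dx": 0, "dy": 0, "dz": 0.055, "ax": 0, "ay": 0, "az": 0, "gripper": 1},
    {"dx": 0, "dy": 0, "dz": 0.03, "ax": 0, "ay": 0, "az": 0, "gripper": 1},
    {"dx": 0, "dy": 0, "dz": 0, "ax": 0, "ay": 0, "az": 0, "gripper": 1},
    {"dx": 0, "dy": 0, "dz": 0, "ax": 0, "ay": 0, "az": 0, "gripper": 0},
    {"dx": 0, "dy": 0, "dz": 0, "ax": 0, "ay": 0, "az": 0, "gripper": 0},
    {"dx": 0, "dy": 0, "dz": 0, "ax": 0, "ay": 0, "az": 0, "gripper": 0},
    {"dx": 0, "dy": 0, "dz": 0, "ax": 0, "ay": 0, "az": 0, "gripper": 0},
    {"dx": 0, "dy": 0, "dz": 0, "ax": 0, "ay": 0, "az": 0, "gripper": 0},
    {"dx": 0, "dy": 0, "dz": 0, "ax": 0, "ay": 0, "az": 0, "gripper": 0},
    {"dx": 0, "dy": 0, "dz": 0, "ax": 0, "ay": 0, "az": 0, "gripper": 0},
  ],
)

```text
clock: 4.08
eef_pos: [433.4, 270.4, 57.3]
tool_rot: [3.141, 0.0, 2.903]
force: [-0.9, -1.0, 6.9]
width: 26.8
gripper_force: 58.7
```

Emit:
step_arm(
  plan=[
    {"dx": 0, "dy": 0, "dz": -0.03, "ax": 0, "ay": 0, "az": 0, "gripper": 0},
    {"dx": 0, "dy": 0, "dz": -0.08, "ax": 0, "ay": 0, "az": 0, "gripper": 0},
    {"dx": 0, "dy": 0, "dz": -0.1, "ax": 0, "ay": 0, "az": 0, "gripper": 0},
    {"dx": 0, "dy": 0, "dz": -0.1, "ax": 0, "ay": 0, "az": 0, "gripper": 0},
    {"dx": 0, "dy": 0, "dz": -0.1, "ax": 0, "ay": 0, "az": 0, "gripper": 0},
    {"dx": 0, "dy": 0, "dz": -0.03, "ax": 0, "ay": 0, "az": 0, "gripper": 0},
    {"dx": -0.0845, "dy": -0.0434, "dz": 0, "ax": 0, "ay": 0, "az": 0, "gripper": 0},
    {"dx": -0.0845, "dy": -0.0434, "dz": 0, "ax": 0, "ay": 0, "az": 0, "gripper": 0},
    {"dx": -0.0845, "dy": -0.0434, "dz": 0, "ax": 0, "ay": 0, "az": 0, "gripper": 0},
    {"dx": -0.0845, "dy": -0.0434, "dz": 0, "ax": 0, "ay": 0, "az": 0, "gripper": 0},
    {"dx": -0.0845, "dy": -0.0434, "dz": 0, "ax": 0, "ay": 0, "az": 0, "gripper": 0},
    {"dx": -0.0845, "dy": -0.0434, "dz": 0, "ax": 0, "ay": 0, "az": 0, "gripper": 0},
    {"dx": -0.0845, "dy": -0.0434, "dz": 0, "ax": 0, "ay": 0, "az": 0, "gripper": 0},
    {"dx": -0.0845, "dy": -0.0434, "dz": 0, "ax": 0, "ay": 0, "az": 0, "gripper": 0},
    {"dx": -0.0845, "dy": -0.0434, "dz": 0, "ax": 0, "ay": 0, "az": 0, "gripper": 0},
    {"dx": -0.0845, "dy": -0.0434, "dz": 0, "ax": 0, "ay": 0, "az": 0, "gripper": 0},
    {"dx": 0, "dy": 0, "dz": 0, "ax": 0, "ay": 0, "az": 0, "gripper": 0},
    {"dx": 0, "dy": 0, "dz": 0, "ax": 0, "ay": 0, "az": 0, "gripper": 0},
  ],
)

```text
clock: 6.32
eef_pos: [647.5, 84.4, 187.6]
tool_rot: [-3.141, -0.003, 2.903]
force: [0.4, 1.0, -1.9]
width: 26.6
gripper_force: 59.1
```

```bash
python3 - <<'E'
from h import *
s=ctrl.read_state(); print(s['clock'],s['eef_pos'],s['tool_rot'],s['force'],s['width'])
d=img('wrist'); save(d,'w3.png'); P=d['P']
hsv=cv2.cvtColor(d['color'],cv2.COLOR_RGB2HSV).astype(int)
near=np.hypot(P[...,0]-649.5,P[...,1]-85)<60
m=near&(hsv[...,0]>15)&(hsv[...,0]<35)&(hsv[...,1]>150)&(P[...,2]>80)&(P[...,2]<95)
q=P[m]; print(len(q))
if len(q): print(q.mean(0),cv2.minAreaRect(q[:,:2].astype(np.float32)))
q=P[near&(P[...,2]>100)&(hsv[...,1]<60)]
if len(q): print(len(q),np.percentile(q[:,2],[1,50,99]))
E
```

```text
6.325 [647.53369825  84.40621909 187.60420782] [-3.14135464e+00 -2.78420905e-03  2.90302898e+00] [ 0.44591755  0.99379149 -1.93017234] 26.644974816103076
2414
[628.64622669  88.45850631  85.83262067] ((632.873779296875, 87.19648742675781), (51.018795013427734, 27.77045440673828), 76.97972106933594)
55516 [148.39916855 224.96225183 257.36558134]
```

View pics/w3.png

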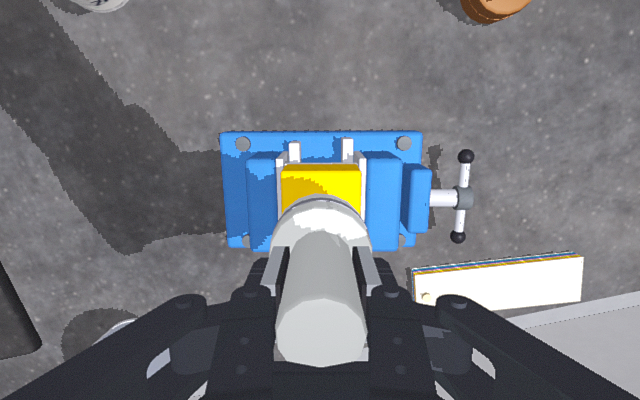

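The head is centred over the yellow block (320,185), about 1 mm off. I'll descend to just above it, then push slowly.

Emit:
step_arm(
  plan=[
    {"dx": -0.004, "dy": 0, "dz": 0.04, "ax": 0, "ay": 0, "az": 0, "gripper": 0},
    {"dx": 0, "dy": 0, "dz": 0.05, "ax": 0, "ay": 0, "az": 0, "gripper": 0},
    {"dx": 0, "dy": 0, "dz": 0.03, "ax": 0, "ay": 0, "az": 0, "gripper": 0},
    {"dx": 0, "dy": 0, "dz": 0.01, "ax": 0, "ay": 0, "az": 0, "gripper": 0},
    {"dx": 0, "dy": 0, "dz": 0.01, "ax": 0, "ay": 0, "az": 0, "gripper": 0},
    {"dx": 0, "dy": 0, "dz": 0.01, "ax": 0, "ay": 0, "az": 0, "gripper": 0},
    {"dx": 0, "dy": 0, "dz": 0.007, "ax": 0, "ay": 0, "az": 0, "gripper": 0},
    {"dx": 0, "dy": 0, "dz": 0, "ax": 0, "ay": 0, "az": 0, "gripper": 0},
  ],
)

```text
clock: 7.38
eef_pos: [650.2, 83.6, 142.3]
tool_rot: [3.141, 0.001, 2.903]
force: [-0.6, -0.0, 3.0]
width: 26.5
gripper_force: 59.6
```

Emit:
step_arm(
  plan=[
    {"dx": 0, "dy": 0, "dz": 0.005, "ax": 0, "ay": 0, "az": 0, "gripper": 0},
    {"dx": 0, "dy": 0, "dz": 0.005, "ax": 0, "ay": 0, "az": 0, "gripper": 0},
    {"dx": 0, "dy": 0, "dz": 0.005, "ax": 0, "ay": 0, "az": 0, "gripper": 0},
    {"dx": 0, "dy": 0, "dz": 0, "ax": 0, "ay": 0, "az": 0, "gripper": 0},
  ],
)

```text
clock: 7.88
eef_pos: [650.2, 83.6, 137.1]
tool_rot: [3.141, 0.001, 2.903]
force: [0.6, 0.5, 3.0]
width: 26.6
gripper_force: 59.6
```

Emit:
step_arm(
  plan=[
    {"dx": 0, "dy": 0, "dz": 0.004, "ax": 0, "ay": 0, "az": 0, "gripper": 0},
    {"dx": 0, "dy": 0, "dz": 0.004, "ax": 0, "ay": 0, "az": 0, "gripper": 0},
    {"dx": 0, "dy": 0, "dz": 0, "ax": 0, "ay": 0, "az": 0, "gripper": 0},
  ],
)

```text
clock: 8.25
eef_pos: [650.2, 83.6, 135.3]
tool_rot: [3.141, 0.001, 2.903]
force: [-0.1, -0.1, 7.2]
width: 26.5
gripper_force: 60.1
```

Emit:
step_arm(
  plan=[
    {"dx": 0, "dy": 0, "dz": 0.003, "ax": 0, "ay": 0, "az": 0, "gripper": 0},
    {"dx": 0, "dy": 0, "dz": 0.003, "ax": 0, "ay": 0, "az": 0, "gripper": 0},
    {"dx": 0, "dy": 0, "dz": 0, "ax": 0, "ay": 0, "az": 0, "gripper": 0},
  ],
)

```text
clock: 8.62
eef_pos: [650.3, 83.6, 135.3]
tool_rot: [3.141, 0.001, 2.903]
force: [-4.8, -0.8, 17.0]
width: 26.8
gripper_force: 60.7
```

It stopped firmly at 135.3 mm with about 19 N, which matches seated. Lifting and carrying the tapper back.

Emit:
step_arm(
  plan=[
    {"dx": 0, "dy": 0, "dz": -0.02, "ax": 0, "ay": 0, "az": 0, "gripper": 0},
    {"dx": 0, "dy": 0, "dz": -0.05, "ax": 0, "ay": 0, "az": 0, "gripper": 0},
    {"dx": 0, "dy": 0, "dz": -0.08, "ax": 0, "ay": 0, "az": 0, "gripper": 0},
    {"dx": 0, "dy": 0, "dz": -0.04, "ax": 0, "ay": 0, "az": 0, "gripper": 0},
    {"dx": 0.085, "dy": 0.0435, "dz": 0, "ax": 0, "ay": 0, "az": 0, "gripper": 0},
    {"dx": 0.085, "dy": 0.0435, "dz": 0, "ax": 0, "ay": 0, "az": 0, "gripper": 0},
    {"dx": 0.085, "dy": 0.0435, "dz": 0, "ax": 0, "ay": 0, "az": 0, "gripper": 0},
    {"dx": 0.085, "dy": 0.0435, "dz": 0, "ax": 0, "ay": 0, "az": 0, "gripper": 0},
    {"dx": 0.085, "dy": 0.0435, "dz": 0, "ax": 0, "ay": 0, "az": 0, "gripper": 0},
    {"dx": 0.085, "dy": 0.0435, "dz": 0, "ax": 0, "ay": 0, "az": 0, "gripper": 0},
    {"dx": 0.085, "dy": 0.0435, "dz": 0, "ax": 0, "ay": 0, "az": 0, "gripper": 0},
    {"dx": 0.085, "dy": 0.0435, "dz": 0, "ax": 0, "ay": 0, "az": 0, "gripper": 0},
    {"dx": 0.085, "dy": 0.0435, "dz": 0, "ax": 0, "ay": 0, "az": 0, "gripper": 0},
    {"dx": 0.085, "dy": 0.0435, "dz": 0, "ax": 0, "ay": 0, "az": 0, "gripper": 0},
    {"dx": 0, "dy": 0, "dz": 0, "ax": 0, "ay": 0, "az": 0, "gripper": 0},
    {"dx": 0, "dy": 0, "dz": 0, "ax": 0, "ay": 0, "az": 0, "gripper": 0},
  ],
)

```text
clock: 10.62
eef_pos: [433.4, 270.4, 190.1]
tool_rot: [-3.141, 0.001, 2.903]
force: [0.8, 0.3, -1.1]
width: 27.0
gripper_force: 59.1
```

```bash
cat > blk.py <<'E'
from h import *
for n in('scene','top'):
    d=img(n); save(d,n+'_b.png'); P=d['P']; hsv=cv2.cvtColor(d['color'],cv2.COLOR_RGB2HSV).astype(int)
    near=np.hypot(P[...,0]-649.5,P[...,1]-85)<45
    q=P[near&(hsv[...,0]>15)&(hsv[...,0]<35)&(hsv[...,1]>150)&(P[...,2]>60)]
    if len(q): t=np.percentile(q[:,2],97); q=q[q[:,2]>t-5]; print(n,len(q),t,q.mean(0))
    w=P[(np.hypot(P[...,0]-433,P[...,1]-271)<35)&(P[...,2]>5)]
    print('tapper area z',len(w),np.percentile(w[:,2],[1,97]) if len(w) else 0)
E
python3 blk.py
```

```text
scene 52 79.90161844971973 [655.40187306  86.40550173  78.14452033]
tapper area z 7335 [139.76579216 466.5169933 ]
top 586 80.510874964601 [648.89504341  83.31601997  77.89993753]
tapper area z 1831 [149.53635027 623.47849986]
```

The block top went from 86.3 to 77.9 mm, so it is seated. Lowering the tapper.

Emit:
step_arm(
  plan=[
    {"dx": 0, "dy": 0, "dz": 0.08, "ax": 0, "ay": 0, "az": 0, "gripper": 0},
    {"dx": 0, "dy": 0, "dz": 0.1, "ax": 0, "ay": 0, "az": 0, "gripper": 0},
    {"dx": 0, "dy": 0, "dz": 0.1, "ax": 0, "ay": 0, "az": 0, "gripper": 0},
    {"dx": 0, "dy": 0, "dz": 0.08, "ax": 0, "ay": 0, "az": 0, "gripper": 0},
    {"dx": 0, "dy": 0, "dz": 0.04, "ax": 0, "ay": 0, "az": 0, "gripper": 0},
    {"dx": 0, "dy": 0, "dz": 0.02, "ax": 0, "ay": 0, "az": 0, "gripper": 0},
    {"dx": 0, "dy": 0, "dz": 0.012, "ax": 0, "ay": 0, "az": 0, "gripper": 0},
    {"dx": 0, "dy": 0, "dz": 0, "ax": 0, "ay": 0, "az": 0, "gripper": 0},
    {"dx": 0, "dy": 0, "dz": 0, "ax": 0, "ay": 0, "az": 0, "gripper": 0},
  ],
)

```text
clock: 11.85
eef_pos: [433.3, 271.0, 60.9]
tool_rot: [3.141, 0.001, 2.903]
force: [-0.1, -0.0, -2.6]
width: 26.9
gripper_force: 59.1
```

Emit:
step_arm(
  plan=[
    {"dx": 0, "dy": 0, "dz": 0.005, "ax": 0, "ay": 0, "az": 0, "gripper": 0},
    {"dx": 0, "dy": 0, "dz": 0.005, "ax": 0, "ay": 0, "az": 0, "gripper": 0},
    {"dx": 0, "dy": 0, "dz": 0.002, "ax": 0, "ay": 0, "az": 0, "gripper": 0},
    {"dx": 0, "dy": 0, "dz": 0, "ax": 0, "ay": 0, "az": 0, "gripper": 0},
  ],
)

```text
clock: 12.35
eef_pos: [433.1, 270.8, 57.3]
tool_rot: [3.141, 0.0, 2.903]
force: [-1.8, 0.0, 4.5]
width: 26.6
gripper_force: 59.9
```

In contact with the cart top. Releasing and backing off.

Emit:
step_arm(
  plan=[
    {"dx": 0, "dy": 0, "dz": 0, "ax": 0, "ay": 0, "az": 0, "gripper": 1},
    {"dx": 0, "dy": 0, "dz": 0, "ax": 0, "ay": 0, "az": 0, "gripper": 1},
    {"dx": 0, "dy": 0, "dz": 0, "ax": 0, "ay": 0, "az": 0, "gripper": 1},
    {"dx": 0, "dy": 0, "dz": 0, "ax": 0, "ay": 0, "az": 0, "gripper": 1},
    {"dx": 0, "dy": 0, "dz": 0, "ax": 0, "ay": 0, "az": 0, "gripper": 1},
    {"dx": 0, "dy": 0, "dz": 0, "ax": 0, "ay": 0, "az": 0, "gripper": 1},
    {"dx": 0, "dy": 0, "dz": -0.04, "ax": 0, "ay": 0, "az": 0, "gripper": 1},
    {"dx": 0, "dy": 0, "dz": -0.08, "ax": 0, "ay": 0, "az": 0, "gripper": 1},
    {"dx": 0, "dy": 0, "dz": -0.1, "ax": 0, "ay": 0, "az": 0, "gripper": 1},
    {"dx": 0, "dy": 0, "dz": -0.1, "ax": 0, "ay": 0, "az": 0, "gripper": 1},
    {"dx": 0, "dy": 0, "dz": -0.1, "ax": 0, "ay": 0, "az": 0, "gripper": 1},
    {"dx": 0, "dy": 0, "dz": -0.04, "ax": 0, "ay": 0, "az": 0, "gripper": 1},
    {"dx": 0, "dy": 0, "dz": 0, "ax": 0, "ay": 0, "az": 0, "gripper": 1},
    {"dx": 0, "dy": 0, "dz": 0, "ax": 0, "ay": 0, "az": 0, "gripper": 1},
  ],
)

```text
clock: 14.1
eef_pos: [432.4, 270.3, 193.9]
tool_rot: [-3.14, -0.001, 2.903]
force: [-0.1, 0.0, 0.1]
width: 85.4
gripper_force: 0.0
```

```bash
python3 w.py w4.png; python3 blk.py
```

```text
14.1 [432.36458175 270.32382881 193.9080045 ] [-3.14020390e+00 -1.30857499e-03  2.90277278e+00] [-0.65039422  0.51455584  0.05300489  1.96653469 -0.04243835  0.66344907
  0.76122841]
1314 [430.7 270.4  87.1] ((431.74859619140625, 270.17596435546875), 14.07729721069336)
1169 [423.4 272.   29.3] ((431.73968505859375, 269.96112060546875), 23.793865203857422)
scene 104 79.93030140322458 [643.4520855  100.5665431   77.82156598]
tapper area z 5211 [  9.56532448 469.23801065]
top 596 80.24731141866563 [649.14302579  83.37009966  77.78590704]
tapper area z 1900 [ 18.30205463 625.94164773]
```

View pics/w4.png

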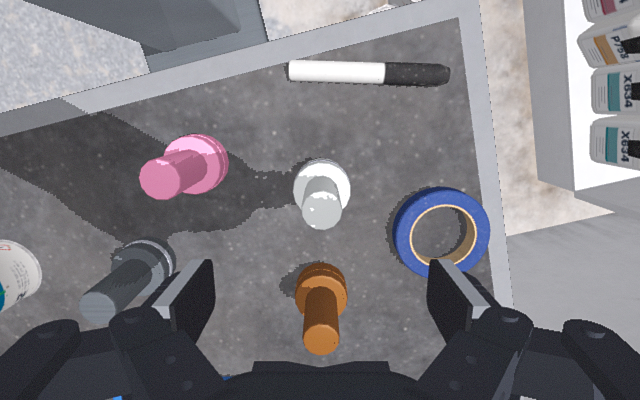

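The white tapper stands upright at (321,200) and the other tools are where they were. The block top reads 77.8 mm, so it is seated, and the gripper is clear.

```bash
python3 -c "from cell import ctrl; print(ctrl.finish_job())"
```

```text
the job is handed in; nothing more can be done
None
```

I pushed the yellow block down with the white nylon tapper until it stopped firmly on the parallels (top at about 78 mm, about 19 N), stood the tapper upright back in its place, left the steel tapper alone, and handed the job in at about 14 s.

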